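# Close a two-part mold on its dowels and hold it shut

## Task

Someone left the wax puck with the two crowns on the lower half of the metal mold: take it off and stand it upright on the desk, touching neither mold half. Then set the upper half on the lower one's two dowels and press it down against the spring-loaded ejector until the two halves meet face to face, and finish while still holding the handle and pressing the mold fully shut; do not let go. Leave the other things on the desk where they are.

Things in the scene. Friction and masses are not known exactly. Their poses are not given: they have to be found in the camera images.
- mold_lower: Lower half of the mold, aluminium, screwed to the desk. Block 58 (x) x 100 (y) mm, its flat top (parting face) 30 mm above the desk; foot flange 86 x 100 x 8 mm. Two steel dowels stand on the parting face on its y axis, 38 mm either side of the centre: 10 mm thick, 18 mm tall, the last 5 mm tapered. A sprung ejector plate lies between them. Origin: centre of the underside; z up.
- parting_face (a point): Centre of the lower half's parting face, 30 mm above the desk, midway between the two dowels; axes as the lower half's.
- ejector (a joint): Sprung flat ejector plate, 40 (x) x 46 (y) mm, amid the lower half. 0 = up, 6 mm proud of the parting face; 0.006 = flush with it (mold shut). Its spring pushes up with 5 N at 0, 11 N at 0.006: the upper half alone rests on it 6 mm open and springs open if let go; about 8 N of push besides its weight shuts the mold face on face (hard stop).
- mold_upper: Upper half of the mold, aluminium, loose, 0.32 kg, lies on the desk parting face down. Block 58 (x) x 100 (y) x 24 mm high, two 12 mm vertical through holes on its y axis 38 mm either side of the centre (either way round fits). On top, centred, a bar handle 22 (x) x 48 (y) x 30 mm high, top 54 mm above the underside. Origin: centre of the underside; z up. Shut, it is at point parting_face.
- puck: Round wax puck, 37 mm in diameter, rim 13 mm high, carrying two small tooth crowns (24 mm high in all); loose, standing on the ejector plate between the dowels at the start. Origin: centre of its underside; z up. Can be gripped round the rim.
- tan_model: Bystander: half of a plaster dental model, 55 x 60 x 42 mm, loose on the desk. Origin: centre of the underside.
- scan_plate: Bystander: round black scan plate with magnets, 68 mm in diameter, 17 mm high, loose on the desk. Origin: centre of the underside.
- pen: Bystander: pen, 134 (x) x 9 x 10 mm, loose on the desk. Origin: centre of the underside.
Things that resemble listed ones, but are neither listed nor needed, are in the scene too. Of the things that look like the puck, the middle-sized one is meant.

How it is judged:
On the way, in this order (a step that is already met when the one before it is completed fails the run):
1. the wax puck stands upright on the desk, let go, touching neither mold half (height (world z) of puck below 0.005 m and angle between puck's own z axis and vertical below 0.15 rad and contact force between puck and mold_lower below 0.05 N and contact force between puck and mold_upper below 0.05 N and contact force between puck and the arm below 0.05 N and contact force between puck and the fingers below 0.05 N and linear speed of puck below 0.02 m/s), for 0.2 s.
2. the upper half sits on both dowels, down to the ejector plate or lower (horizontal distance between mold_upper and parting_face below 0.003 m and angle between the y axis of mold_upper and the y axis of mold_lower, either way round below 0.06 rad and angle between the z axis of mold_upper and the z axis of mold_lower, either way round below 0.06 rad and angle between mold_upper's own z axis and vertical below 0.1 rad and z of mold_upper in the frame of parting_face below 0.0085 m), for 0.2 s.
At the end, for the whole second after the job is handed in: Gripper holds the mold shut: upper half on both dowels within 3 mm and 0.06 rad, faces within 1.5 mm, ejector down over 4.5 mm, over 8 N between the halves, fingers bearing on the upper half over 3 N; puck upright on the desk, let go, touching neither half (all of step 1 and horizontal distance between mold_upper and parting_face below 0.003 m and angle between the y axis of mold_upper and the y axis of mold_lower, either way round below 0.06 rad and angle between the z axis of mold_upper and the z axis of mold_lower, either way round below 0.06 rad and angle between mold_upper's own z axis and vertical below 0.1 rad and z of mold_upper in the frame of parting_face below 0.0015 m and value of joint ejector above 0.0045 m and contact force between mold_upper and mold_lower above 8 N and contact force between the fingers and mold_upper above 3 N and linear speed of mold_upper below 0.02 m/s); the arm keeps its last pose, push and grip.
It fails at once if the dental model is moved more than 30 mm (distance of tan_model from where it was at the start of the episode above 0.03 m).
It fails at once if the scan plate is moved more than 30 mm (distance of scan_plate from where it was at the start of the episode above 0.03 m).
It fails at once if the pen is moved more than 30 mm (distance of pen from where it was at the start of the episode above 0.03 m).
It also fails if it takes over 58 s, if anything falls off the work surface, if the arm or the gripper's body presses on something with over 40 N, if the wrist force passes 120 N, or if a joint passes its speed limit or range.

## Robot

A 6-joint arm with a two-finger parallel gripper is mounted at the origin on a cart in front of the work surface, level with it; the furniture and walls round the work are solid. World frame = base frame: x ahead of the robot, y to its left, z up, the work surface at z = 0. Lengths are in m, angles in rad, forces in N, time in s.
With the tool pointing down it reaches from about 0.275 to 0.725 m from the base axis. Payload 15.9 kg.
Tool frame: the origin (TCP) lies between the finger pads; the fingertips stand 19 mm ahead of it and the grasp point (between the pads) is the TCP; z points along the fingers, y is the direction in which the jaws open and shut (so a half turn about z gives the same grasp; the last joint's range is limited). The gripper opens to 85 mm and grips with 20 to 120 N. Pads are 22 mm wide; open, the fingers measure 114 mm over their backs; the gripper's body (76 mm by 85 mm) begins 54 mm behind the grasp point. The pads swing forward as they close: fully open they stand 13 mm farther back than shut.
Start: joints at [-1.154, 0.213, -0.034, 1.323, 0, 1.571], TCP at [0.202, -0.457, 0.25] pointing down, gripper open.
Joint ranges: [-2.98, 2.98], [-0.74, 1.72], [-1.14, 1.35], [-2.1, 2.04], [-1.57, 1.44], [-3.14, 3.14]. Speed limits (rad/s): [1.89, 1.89, 2.39, 2.57, 3.14, 3.14].

## Interface

Orientations are given as a rotation vector (axis times angle).
In Python, from cell import robot gives the robot as it stands. The module is installed in compiled form; this text tells all that it offers.
- The arm moves only by the tool send_rows, never from a script. Its argument "commands" is a list of rows, each a list of 3 entries, a list of its own where there are three numbers: the closure, from -1 (fully open) to 1 (shut), then the shift along the tool's x, y, z in m, then the turn, a rotation vector about the tool's x, y, z in degrees. In form: [[claw, [x, y, z], [ax, ay, az]], ...]. A call has 1 to 12 rows; each row is the pose to reach, as a shift and turn from the pose commanded when the call began, along the tool's axes at that moment; what a row does not reach only later rows make up. A row lasts 1/10 s, in which the tool goes at most 50 mm and 8.59 degrees, less where a joint would pass 70% of its speed; a pose out of reach is approached as far as the arm can. A call with a gripper value outside its range is refused whole. The fingers move at their own pace and stop on an object; the grip force is fixed at half the most. Time passes only in rows, so rows that repeat a pose let the fingers close. It gives the time, the measured TCP pose, the force and the opening at its end, in the units of the state.
- robot.get_state(): the state, without advancing time (a new reading comes with each control period).
- robot.camera(name): name is "side" or "top"; returns a dict with "pixels" (480x640x3 uint8, red, green, blue), "z_map" (480x640 float32, m along the optical axis (not along the pixel's ray), 0 where there is no reading), "mtx" (3x3 intrinsics, pixels), "camera_from_world" (4x4, takes a point from world to camera coordinates). Camera axes: x right, y up, looking along -z (the intrinsics and any distortion apply to the point x, -y, -z); pixel columns grow to the right and rows downward; lengths in m; the calibration is good to about 2 mm. A picture is of the moment at which its call begins.
- robot.job_done(): hands the job in, once; it reports no verdict.
Trained networks look in the newest picture that a camera, given by its name, has taken for a name from the list of things; names that differ only in an ending like _2 or _b are one class to them, and where a whole thing is asked for, a point or a joint stands for the part that bears it (a point fixed in the world has none). Each returns a list of dicts, best first, with "score" (0 to 1); they miss things now and then, are a little off and sometimes report something else, mostly with a low value. They report only what shows in the picture. A call takes as long as a camera call. They do not tell look-alikes from the thing itself.
- robot.search_frame(camera, thing): "centre" ([row, column] in pixels, amid what is visible of it).
The state is a dict: "time": time; "qpos": joint angles; "dq": joint speeds; "joint_efforts": joint torques, N m; "ee_pos": TCP position; "eef_rot": TCP orientation; "force": force on the tool from outside, world axes, zero at the start; "torque": the same for the moment, N m; "gripper_width": finger opening in m.
Only numpy, scipy, OpenCV 4.12 (cv2) and the standard library are available. Lean on these libraries where they do the work, as an engineer would, in place of code of your own. Each camera call takes 0.05 s, during which the arm holds its last target.

## Working session

There is one attempt and no reset: what is moved stays moved. The work goes in short steps, Python scripts to look and compute and a tool call to move; the robot and the scene stay as the last step left them, time stands still between calls to the robot, and variables do not carry over. Pictures are saved under pics/ and viewed, and the job is handed in when it is done.

Besides the shell and the picture viewer there is one more tool, called after ">>>" as name([rows], argument=value, ...), one row to a line, values as JSON. send_rows: Moves the arm, as the interface text tells. Its arguments: {"type":"object","properties":{"commands":{"type":"array","items":{"type":"array"}}},"required":["commands"]}

```bash
mkdir -p pics; cat > h.py <<'E'
import numpy as np, cv2
from cell import robot
def grab(name,fn):
    d=robot.camera(name); cv2.imwrite('pics/'+fn,cv2.cvtColor(d['pixels'],cv2.COLOR_RGB2BGR)); np.savez('pics/'+fn[:-4]+'.npz',**{k:d[k] for k in d}); return d
def cloud(d):
    K=d['mtx'];z=d['z_map'].astype(float);h,w=z.shape
    u,v=np.meshgrid(np.arange(w),np.arange(h))
    x=(u-K[0,2])/K[0,0]*z;y=(v-K[1,2])/K[1,1]*z
    P=np.stack([x,-y,-z,np.ones_like(z)],-1)
    W=P@np.linalg.inv(d['camera_from_world']).T
    W=W[...,:3];W[z==0]=np.nan
    return W
E
python3 - <<'E'
from h import *
s=robot.get_state();print(s)
for c in('side','top'):
    d=grab(c,c+'0.png');W=cloud(d);print(c,d['mtx'],d['camera_from_world'].round(3),[k for k in d])
    for t in('mold_lower','mold_upper','puck','tan_model','scan_plate','pen'):
        for r in robot.search_frame(c,t):
            a,b=map(int,r['centre']);print(t,round(r['score'],2),(a,b),W[a,b].round(3))
print(robot.get_state()['time'])
E
```

```text
{'time': 0.0, 'qpos': array([-1.15399563e+00,  2.13345301e-01, -3.50494379e-02,  1.32353392e+00,
        1.56288090e-05,  1.57079666e+00]), 'dq': array([-0.00171177,  0.00092379,  0.00286571, -0.00039167, -0.00075275,
        0.00074092]), 'joint_efforts': array([-2.31703007e-04, -6.86175299e+01,  4.87114656e+01,  1.76311849e-02,
       -1.47603402e-05, -1.60499565e-05]), 'ee_pos': array([ 0.20228896, -0.45689022,  0.24982542]), 'eef_rot': array([-3.07253147e+00, -6.49749805e-01,  3.43858070e-04]), 'force': array([0.40707049, 0.18345205, 0.97602875]), 'torque': array([ 0.01845239, -0.01152639,  0.0132571 ]), 'gripper_width': 0.08535174244028973}
side [[559.63324815   0.         319.01403227]
 [  0.         559.63324815 233.61298082]
 [  0.           0.           1.        ]] [[ 0.988 -0.153  0.008 -0.472]
 [ 0.092  0.637  0.766 -0.281]
 [-0.122 -0.756  0.643 -0.751]
 [ 0.     0.     0.     1.   ]] ['pixels', 'z_map', 'mtx', 'camera_from_world']
mold_lower 0.93 (326, 316) [0.489 0.102 0.037]
puck 0.83 (378, 276) [0.419 0.033 0.012]
puck 0.69 (308, 327) [0.508 0.115 0.061]
puck 0.67 (279, 281) [0.447 0.228 0.021]
tan_model 0.9 (307, 419) [0.657 0.114 0.04 ]
scan_plate 0.88 (225, 382) [0.655 0.35  0.019]
scan_plate 0.41 (325, 316) [0.489 0.104 0.037]
pen 0.69 (174, 286) [0.492 0.566 0.008]
top [[511.98055284   0.         327.82111834]
 [  0.         511.98055284 231.89042318]
 [  0.           0.           1.        ]] [[-0.153 -0.988 -0.005  0.371]
 [ 0.962 -0.15   0.23  -0.499]
 [-0.228  0.031  0.973 -0.916]
 [ 0.     0.     0.     1.   ]] ['pixels', 'z_map', 'mtx', 'camera_from_world']
mold_lower 0.85 (253, 413) [0.488 0.134 0.036]
mold_upper 0.58 (290, 292) [0.451 0.373 0.054]
puck 0.68 (240, 415) [0.511 0.127 0.046]
puck 0.42 (284, 463) [0.417 0.046 0.017]
scan_plate 0.59 (189, 286) [0.662 0.359 0.015]
pen 0.53 (289, 191) [0.49  0.572 0.004]
0.7
```

View pics/side0.png

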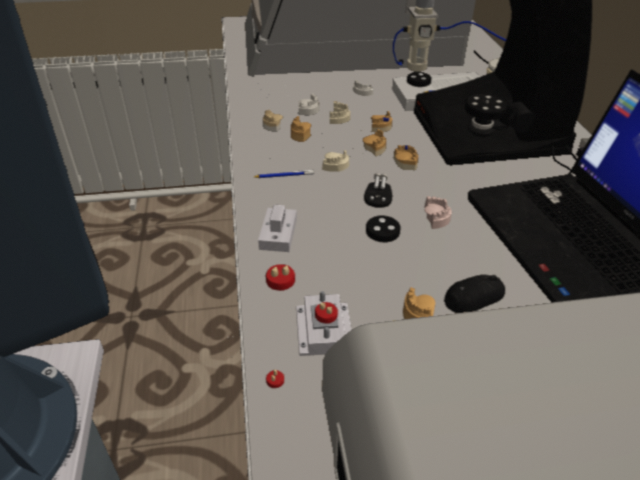

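View pics/top0.png

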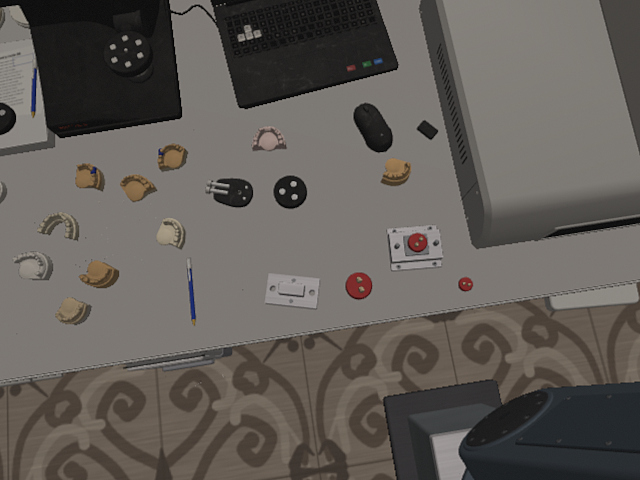

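```bash
cat > m.py <<'E'
from h import *
import sys
def load(f): return dict(np.load('pics/'+f+'.npz'))
if __name__=='__main__':
  for f in('side0','top0'):
    d=load(f);W=cloud(d);rgb=d['pixels'].astype(int)
    def rect(name,m):
        P=W[m];P=P[np.isfinite(P[:,2])]
        (c,s,a)=cv2.minAreaRect((P[:,:2]*1000).astype(np.float32)); print(f,name,len(P),'c',np.round(c,1),'s',np.round(s,1),'a',round(a,1),'zmed',np.median(P[:,2]).round(4),'mean',(P.mean(0)*1000).round(1))
    def box(x0,x1,y0,y1,z0,z1): return (W[...,0]>x0)&(W[...,0]<x1)&(W[...,1]>y0)&(W[...,1]<y1)&(W[...,2]>z0)&(W[...,2]<z1)
    rect('desk',box(.4,.6,.2,.3,-.01,.01))
    rect('handle top',box(.38,.53,.28,.46,.048,.06))
    rect('upper face',box(.38,.53,.28,.46,.018,.03))
    rect('lower face',box(.4,.58,.02,.22,.025,.034))
    rect('flange',box(.4,.58,.02,.22,.005,.012))
    rect('ejector',box(.4,.58,.02,.22,.034,.038))
    red=(rgb[...,0]>110)&(rgb[...,1]<60)&(rgb[...,2]<60)
    for n,b in(('puck',box(.44,.56,.06,.2,.0,.2)),('big',box(.38,.52,.18,.28,.0,.2)),('small',box(.38,.46,.0,.07,.0,.2))): rect(n,b&red)
    rect('pucktop',box(.46,.54,.09,.15,.044,.052)&red)
    m=box(.3,1,-.4,.05,.06,.5)&(W[...,0]>.3); rect('printer',m)
    P=W[m]
    print('printer nearest', P[:,0].min(), P[:,1].max(), P[:,2].max())
    for y in(-.3,-.2,-.1,-.05,0): 
        q=P[abs(P[:,1]-y)<.02]
        if len(q): print(y,q[:,0].min().round(3),q[:,2].max().round(3))
    for x in(.4,.45,.5,.55,.6): 
        q=P[abs(P[:,0]-x)<.02]
        if len(q): print('x',x,q[:,1].max().round(3),q[:,2].max().round(3))
    # crops
    im=cv2.cvtColor(d['pixels'],cv2.COLOR_RGB2BGR)
    c=im[200:400,230:450] if f=='side0' else im[200:320,250:490]
    k=3;cv2.imwrite('pics/'+f+'_crop.png',cv2.resize(c,None,fx=k,fy=k,interpolation=cv2.INTER_CUBIC))
E
python3 m.py
```

```text
side0 desk 3779 c [500. 250.] s [200.   99.9] a 0.0 zmed 0.0004 mean [5.063e+02 2.469e+02 5.000e-01]
side0 handle top 219 c [455.5 371.6] s [52.9 22.3] a 74.5 zmed 0.0541 mean [455.8 369.9  53.6]
side0 upper face 796 c [455.8 374. ] s [105.2  58.6] a 74.9 zmed 0.0242 mean [455.  361.4  24.1]
side0 lower face 1074 c [505.7 123.5] s [104.   58.4] a 85.9 zmed 0.0304 mean [502.8 116.   30.3]
side0 flange 869 c [482.8 111.7] s [200.3 126.8] a 79.4 zmed 0.0087 mean [473.4 101.9   8.7]
side0 ejector 203 c [505.4 121.6] s [80.7 39.8] a 86.7 zmed 0.0363 mean [499.5 114.2  36.1]
side0 puck 204 c [507.9 119.2] s [30.2 31.6] a 13.6 zmed 0.0491 mean [507.8 117.3  48.9]
side0 big 320 c [447.  242.2] s [44.8 50.2] a 46.8 zmed 0.0183 mean [448.5 237.3  17.9]
side0 small 158 c [417.3  35.9] s [22.5 25.6] a 80.2 zmed 0.0097 mean [418.4  34.2   9.6]
side0 pucktop 199 c [507.9 119.3] s [30.2 31.5] a 13.6 zmed 0.0491 mean [507.6 117.5  49.1]
side0 printer 51975 c [ 701.3 -113.5] s [445.2 252.7] a 0.1 zmed 0.1463 mean [ 662.7 -114.4  143. ]
printer nearest 0.47878226463865586 0.013253517484159871 0.150307
[... 648 characters left out ...]
2 zmed 0.0356 mean [500.1 127.3  35.6]
top0 puck 181 c [507.4 122.9] s [32.7 29.9] a 79.4 zmed 0.0479 mean [507.6 123.8  47.9]
top0 big 389 c [447. 246.] s [44.9 45.5] a 81.6 zmed 0.017 mean [446.7 246.5  17.1]
top0 small 92 c [418.8  37.7] s [23.5 22.4] a 33.1 zmed 0.0083 mean [418.2  38.    8.4]
top0 pucktop 174 c [507.4 122.9] s [32.7 29.9] a 79.4 zmed 0.0478 mean [507.8 123.8  47.8]
top0 printer 44113 c [ 738.9 -172.5] s [376.6 520.3] a 89.8 zmed 0.1446 mean [ 700.6 -133.1  139. ]
printer nearest 0.47902006413314346 0.016062039525743754 0.16399873319867586
-0.3 0.481 0.163
-0.2 0.479 0.151
-0.1 0.479 0.15
-0.05 0.482 0.15
0 0.482 0.15
x 0.5 0.014 0.141
x 0.55 0.016 0.15
x 0.6 0.015 0.154
```

View pics/side0_crop.png

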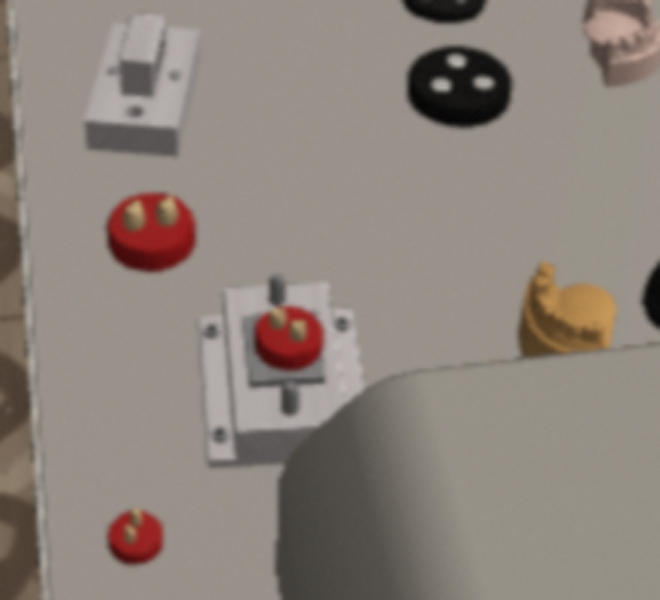

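View pics/top0_crop.png

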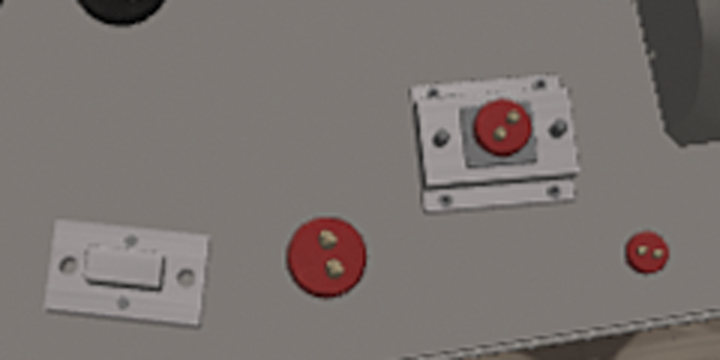

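```bash
python3 - <<'E'
from m import *
for f in('side0','top0'):
    d=load(f);W=cloud(d)
    def B(x0,x1,y0,y1,z0,z1): return (W[...,0]>x0)&(W[...,0]<x1)&(W[...,1]>y0)&(W[...,1]<y1)&(W[...,2]>z0)&(W[...,2]<z1)
    for n,(b) in (('d1',B(.47,.55,.135,.19,.043,.055)),('d2',B(.47,.55,.05,.1,.043,.055))):
        P=W[b]; print(f,n,len(P),np.median(P,0).round(4) if len(P) else '', P.min(0).round(4),P.max(0).round(4))
    # uncoloured puck points
    P=W[B(.485,.53,.1,.15,.04,.07)];print('puck',len(P),P.min(0).round(4),P.max(0).round(4),np.median(P,0).round(4))
    for z0 in(.040,.044,.047,.051,.055,.059):
        Q=P[(P[:,2]>=z0)&(P[:,2]<z0+.004)]
        if len(Q):print(z0,len(Q),Q.min(0).round(4),Q.max(0).round(4))
    Z=W[B(.3,.7,-.02,.5,.03,.3)]; 
E
```

```text
side0 d1 40 [0.5094 0.1578 0.0477] [0.4986 0.135  0.0431] [0.5177 0.1636 0.0509]
side0 d2 29 [0.5023 0.0847 0.0467] [0.4984 0.0805 0.043 ] [0.5063 0.0884 0.0501]
puck 395 [0.4897 0.1032 0.0401] [0.5264 0.1402 0.0619] [0.5071 0.1158 0.049 ]
0.04 39 [0.4897 0.1037 0.0401] [0.5263 0.121  0.0439]
0.044 81 [0.49   0.1032 0.0441] [0.5264 0.1402 0.048 ]
0.047 226 [0.4902 0.1032 0.047 ] [0.5254 0.1396 0.051 ]
0.051 36 [0.4929 0.1048 0.051 ] [0.5239 0.1338 0.055 ]
0.055 32 [0.4983 0.1134 0.0551] [0.5156 0.1284 0.059 ]
0.059 13 [0.4984 0.1129 0.0591] [0.5127 0.126  0.0619]
top0 d1 57 [0.5081 0.1392 0.0464] [0.4952 0.1351 0.0431] [0.5206 0.1665 0.0499]
top0 d2 13 [0.5021 0.0868 0.0459] [0.4994 0.0835 0.0432] [0.5053 0.09   0.0497]
puck 295 [0.4893 0.1054 0.0404] [0.5261 0.1415 0.0623] [0.5068 0.1244 0.0477]
0.04 20 [0.4893 0.106  0.0404] [0.5261 0.1412 0.0439]
0.044 147 [0.4898 0.1054 0.044 ] [0.5254 0.1414 0.048 ]
0.047 132 [0.4915 0.1062 0.047 ] [0.5236 0.1415 0.0509]
0.051 26 [0.4925 0.1101 0.0512] [0.5195 0.1342 0.0547]
0.055 18 [0.499  0.1146 0.0553] [0.5149 0.1307 0.0589]
0.059 3 [0.4999 0.1175 0.0592] [0.5129 0.1278 0.0623]
```

```bash
cat > p.py <<'E'
from h import *
import sys
from scipy.spatial.transform import Rotation as R
def plan(x,y,z,yawy):
    s=robot.get_state();R0=R.from_rotvec(s['eef_rot']);p=s['ee_pos']
    a=np.radians(yawy);yy=np.array([np.cos(a),np.sin(a),0]);zz=np.array([0,0,-1.]);xx=np.cross(yy,zz)
    R1=R.from_matrix(np.stack([xx,yy,zz],1))
    d=R0.inv().apply(np.array([x,y,z])-p);t=(R0.inv()*R1).as_rotvec(degrees=True)
    Y=R0.as_matrix()
    print('t',round(s['time'],2),'p',p.round(4),'yawy',np.degrees(np.arctan2(Y[1,1],Y[0,1])).round(2),'tilt',np.degrees(np.arccos(-Y[2,2])).round(2),'F',s['force'].round(2),'w',round(s['gripper_width'],4),'q',s['qpos'].round(2))
    print('shift mm',(d*1000).round(1),'turn',t.round(2))
if __name__=='__main__': plan(*map(float,sys.argv[1:5]))
E
python3 p.py .5078 .1226 .15 -4
```

```text
t 0.7 p [ 0.2024 -0.4572  0.2503] yawy -66.12 tilt 0.0 F [-0.07 -0.38  0.15] w 0.0855 q [-1.15  0.21 -0.03  1.32 -0.    1.57]
shift mm [ 514.  -406.5  100.3] turn [ -0.     0.   -62.12]
```

>>> send_rows([
  [-1,[0.034,-0.027,0.0],[0,0,-4]],
  [-1,[0.069,-0.054,0.0],[0,0,-8]],
  [-1,[0.103,-0.081,0.0],[0,0,-12]],
  [-1,[0.137,-0.108,0.0],[0,0,-17]],
  [-1,[0.171,-0.135,0.0],[0,0,-21]],
  [-1,[0.206,-0.163,0.0],[0,0,-25]],
  [-1,[0.24,-0.19,0.0],[0,0,-29]],
  [-1,[0.274,-0.217,0.0],[0,0,-33]],
  [-1,[0.308,-0.244,0.0],[0,0,-37]],
  [-1,[0.343,-0.271,0.0],[0,0,-41]],
  [-1,[0.377,-0.298,0.0],[0,0,-46]],
  [-1,[0.411,-0.325,0.0],[0,0,-50]],
])

```text
time: 1.9
ee_pos: [0.4472, 0.0083, 0.2505]
eef_rot: [2.507, 1.893, 0.001]
force: [1.3, -0.8, 1.2]
gripper_width: 0.0855
```

```bash
python3 p.py .5078 .1226 .085 -4
```

```text
t 1.9 p [0.4472 0.0083 0.2505] yawy -15.9 tilt 0.03 F [ 1.34 -0.77  1.17] w 0.0855 q [ 0.02  0.1  -0.16  1.3  -0.    1.87]
shift mm [126.5  26.9 165.5] turn [  0.03  -0.   -11.9 ]
```

>>> send_rows([
  [-1,[0.035,0.008,0.0],[0,0,-4]],
  [-1,[0.07,0.015,0.01],[0,0,-8]],
  [-1,[0.1,0.021,0.03],[0,0,-12]],
  [-1,[0.12,0.025,0.06],[0,0,-12]],
  [-1,[0.1265,0.027,0.095],[0,0,-12]],
  [-1,[0.1265,0.027,0.13],[0,0,-12]],
  [-1,[0.1265,0.027,0.155],[0,0,-12]],
  [-1,[0.1265,0.027,0.165],[0,0,-12]],
  [-1,[0.1265,0.027,0.165],[0,0,-12]],
])

```text
time: 2.8
ee_pos: [0.5071, 0.1202, 0.0846]
eef_rot: [-2.299, -2.139, 0.003]
force: [0.2, 0.1, 0.3]
gripper_width: 0.0858
```

```bash
python3 p.py .5078 .1226 .058 -4; python3 -c "
from h import *
d=grab('side','side1.png')
c=cv2.imread('pics/side1.png')[200:400,230:450];cv2.imwrite('pics/side1c.png',cv2.resize(c,None,fx=3,fy=3,interpolation=2))"
```

```text
t 2.8 p [0.5071 0.1202 0.0846] yawy -4.12 tilt 0.11 F [0.17 0.1  0.29] w 0.0858 q [ 0.23  0.35 -0.29  0.94  0.    1.88]
shift mm [ 2.4  0.6 26.6] turn [-0.1   0.03 -0.12]
```

View pics/side1c.png

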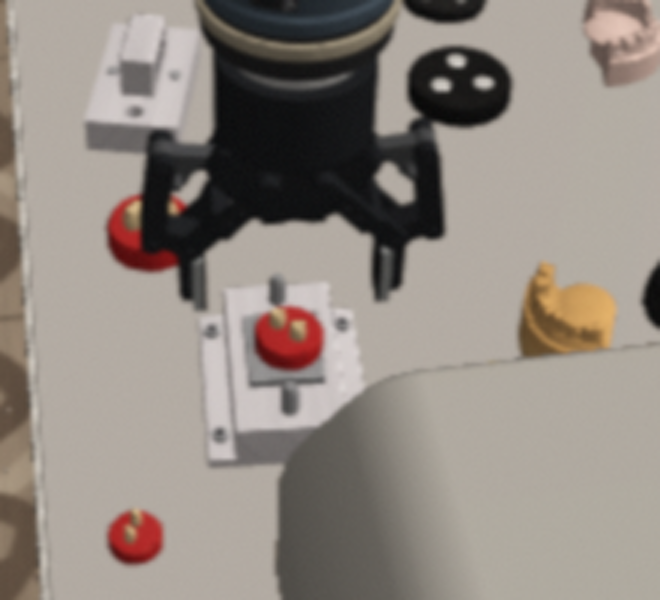

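>>> send_rows([
  [-1,[0.001,0.0003,0.01],[0,0,0]],
  [-1,[0.002,0.0006,0.02],[0,0,0]],
  [-1,[0.0024,0.0006,0.0275],[0,0,0]],
  [-0.3,[0.0024,0.0006,0.0275],[0,0,0]],
  [-0.1,[0.0024,0.0006,0.0275],[0,0,0]],
  [-0.1,[0.0024,0.0006,0.0275],[0,0,0]],
])

```text
time: 3.45
ee_pos: [0.5087, 0.1228, 0.0581]
eef_rot: [2.3, 2.14, 0.0]
force: [0.0, 0.2, 0.6]
gripper_width: 0.0472
```

```bash
python3 p.py .5078 .1226 .058 -4; python3 -c "
from h import *
d=grab('side','side2.png')
c=cv2.imread('pics/side2.png')[230:380,250:400];cv2.imwrite('pics/side2c.png',cv2.resize(c,None,fx=4,fy=4,interpolation=2))"
```

```text
t 3.45 p [0.5087 0.1228 0.0581] yawy -4.12 tilt 0.02 F [0.02 0.22 0.65] w 0.0472 q [ 0.24  0.38 -0.32  0.87 -0.    1.88]
shift mm [-0.2 -0.9  0.1] turn [ 0.02 -0.   -0.12]
```

View pics/side2c.png

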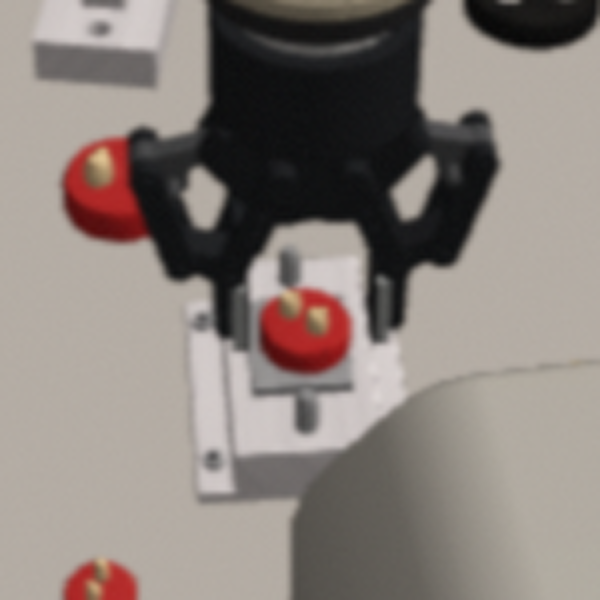

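```bash
python3 - <<'E'
from m import *
d=load('side2');W=cloud(d);rgb=d['pixels'].astype(int)
dark=rgb.max(-1)<110
for x0,x1 in((.465,.488),(.530,.552)):
    b=(W[...,0]>x0)&(W[...,0]<x1)&(W[...,1]>.09)&(W[...,1]<.15)&(W[...,2]>.033)&(W[...,2]<.09)
    P=W[b];i=np.argsort(P[:,2])
    print(len(P),P[i][:12].round(4).tolist())
E
```

```text
205 [[0.4843, 0.1034, 0.0334], [0.4873, 0.1023, 0.0342], [0.4857, 0.1025, 0.0342], [0.4866, 0.1085, 0.0343], [0.4782, 0.0934, 0.0344], [0.4844, 0.1041, 0.035], [0.485, 0.108, 0.0351], [0.4877, 0.1051, 0.0356], [0.4858, 0.1032, 0.0358], [0.4861, 0.105, 0.036], [0.4872, 0.1235, 0.036], [0.4878, 0.1273, 0.0363]]
194 [[0.5328, 0.1202, 0.0439], [0.5331, 0.1222, 0.044], [0.5323, 0.1179, 0.0441], [0.5358, 0.111, 0.0442], [0.5386, 0.1094, 0.0456], [0.5331, 0.1223, 0.0462], [0.5322, 0.1093, 0.0467], [0.5368, 0.1086, 0.0467], [0.5371, 0.11, 0.0475], [0.5336, 0.1083, 0.0476], [0.5355, 0.11, 0.0477], [0.5428, 0.1151, 0.0478]]
```

>>> send_rows([
  [-0.1,[-0.0002,-0.0008,0.0035],[0,0,0]],
  [0.3,[-0.0002,-0.0008,0.0035],[0,0,0]],
  [0.3,[-0.0002,-0.0008,0.0035],[0,0,0]],
  [0.6,[-0.0002,-0.0008,0.0035],[0,0,0]],
  [0.6,[-0.0002,-0.0008,0.0035],[0,0,0]],
  [0.6,[-0.0002,-0.0008,0.0035],[0,0,0]],
  [0.6,[-0.0002,-0.0008,-0.0035],[0,0,0]],
  [0.6,[-0.0002,-0.0008,-0.0165],[0,0,0]],
])

```text
time: 4.3
ee_pos: [0.5072, 0.1225, 0.0741]
eef_rot: [-2.299, -2.14, 0.002]
force: [-0.3, -1.2, -1.0]
gripper_width: 0.0331
```

```bash
python3 p.py .57 .24 .085 -4; python3 -c "
from h import *
d=grab('side','side3.png')
c=cv2.imread('pics/side3.png')[230:380,250:400];cv2.imwrite('pics/side3c.png',cv2.resize(c,None,fx=4,fy=4,interpolation=2))"
```

```text
t 4.3 p [0.5072 0.1225 0.0741] yawy -4.12 tilt 0.08 F [-0.26 -1.19 -0.99] w 0.0331 q [ 0.24  0.36 -0.3   0.91  0.    1.88]
shift mm [121.7  54.2 -11. ] turn [-0.07  0.02 -0.12]
```

View pics/side3c.png

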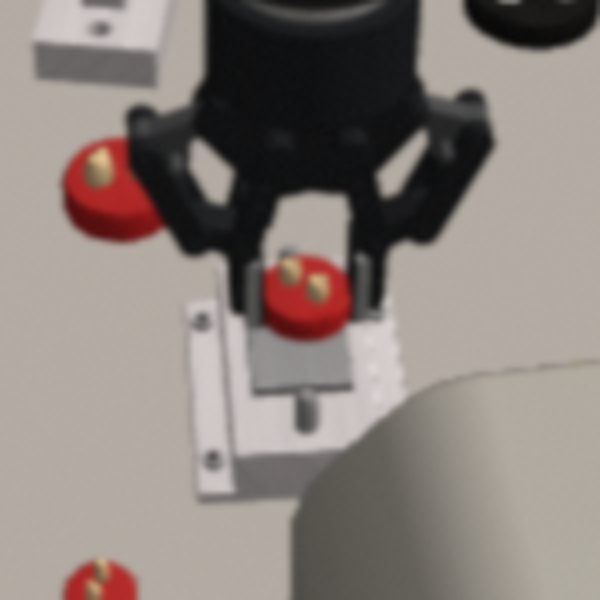

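>>> send_rows([
  [0.6,[0.005,0.002,-0.015],[0,0,0]],
  [0.6,[0.03,0.012,-0.018],[0,0,0]],
  [0.6,[0.06,0.026,-0.018],[0,0,0]],
  [0.6,[0.09,0.04,-0.018],[0,0,0]],
  [0.6,[0.115,0.051,-0.012],[0,0,0]],
  [0.6,[0.122,0.054,0.005],[0,0,0]],
  [0.6,[0.122,0.054,0.025],[0,0,0]],
  [0.6,[0.122,0.054,0.04],[0,0,0]],
  [0.6,[0.122,0.054,0.048],[0,0,0]],
  [0.6,[0.122,0.054,0.048],[0,0,0]],
])

```text
time: 5.35
ee_pos: [0.5694, 0.2397, 0.025]
eef_rot: [-2.3, -2.139, 0.003]
force: [-0.4, -0.6, -0.5]
gripper_width: 0.0332
```

```bash
python3 p.py .57 .24 .0185 -4; python3 - <<'E'
from h import *
d=grab('side','side4.png');W=cloud(d);rgb=d['pixels'].astype(int)
c=cv2.imread('pics/side4.png')[190:340,280:430];cv2.imwrite('pics/side4c.png',cv2.resize(c,None,fx=4,fy=4,interpolation=2))
red=(rgb[...,0]>90)&(rgb[...,1]<60)&(rgb[...,2]<60)&(W[...,0]>.52)
P=W[red];print(len(P),P.min(0).round(4),P.max(0).round(4),np.median(P,0).round(4))
E
```

```text
t 5.35 p [0.5694 0.2397 0.025 ] yawy -4.14 tilt 0.13 F [-0.41 -0.57 -0.53] w 0.0332 q [ 0.4   0.58 -0.08  0.91 -0.    2.04]
shift mm [0.3 0.6 6.5] turn [-0.11  0.06 -0.14]
205 [0.5516 0.1776 0.0084] [0.9121 0.2512 0.0381] [0.5704 0.2276 0.0196]
```

View pics/side4c.png

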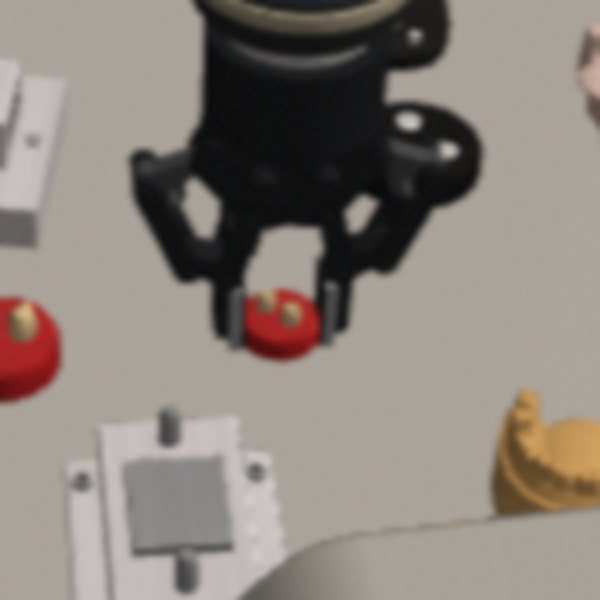

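>>> send_rows([
  [0.6,[0,0,0.003],[0,0,0]],
  [0.6,[0,0,0.005],[0,0,0]],
  [0.6,[0,0,0.006],[0,0,0]],
  [0.6,[0,0,0.006],[0,0,0]],
])

```text
time: 5.8
ee_pos: [0.5703, 0.2405, 0.0204]
eef_rot: [2.3, 2.14, 0.0]
force: [-0.0, 0.9, -0.0]
gripper_width: 0.0333
```

>>> send_rows([
  [0.6,[0,0,0.0005],[0,0,0]],
  [0.6,[0,0,0.001],[0,0,0]],
  [0.6,[0,0,0.001],[0,0,0]],
])

```text
time: 6.1
ee_pos: [0.5703, 0.2405, 0.0193]
eef_rot: [-2.3, -2.14, 0.0]
force: [-0.5, -0.8, -0.4]
gripper_width: 0.0331
```

>>> send_rows([
  [0.6,[0,0,0.0005],[0,0,0]],
  [0.6,[0,0,0.001],[0,0,0]],
  [0.6,[0,0,0.001],[0,0,0]],
])

```text
time: 6.4
ee_pos: [0.5703, 0.2405, 0.0185]
eef_rot: [2.3, 2.14, 0.0]
force: [-1.4, -1.1, 3.6]
gripper_width: 0.0329
```

>>> send_rows([
  [0.15,[0,0,0],[0,0,0]],
  [-0.1,[0,0,0],[0,0,0]],
  [-0.3,[0,0,0],[0,0,0]],
  [-0.3,[0,0,0],[0,0,0]],
  [-0.3,[0,0,-0.01],[0,0,0]],
  [-0.3,[0,0,-0.03],[0,0,0]],
  [-0.3,[0,0,-0.06],[0,0,0]],
  [-0.3,[0,0,-0.08],[0,0,0]],
  [-0.3,[0,0,-0.08],[0,0,0]],
])

```text
time: 7.3
ee_pos: [0.572, 0.2411, 0.1021]
eef_rot: [2.299, 2.139, 0.008]
force: [1.6, 0.9, 0.1]
gripper_width: 0.0557
```

```bash
python3 p.py .455 .375 .09 -15; python3 - <<'E'
from h import *
for n in('side','top'):
    d=grab(n,n+'5.png');W=cloud(d);rgb=d['pixels'].astype(int)
    red=(rgb[...,0]>90)&(rgb[...,1]<60)&(rgb[...,2]<60)&(abs(W[...,0]-.57)<.04)&(abs(W[...,1]-.24)<.04)
    P=W[red];print(len(P))
    if len(P): print(P.min(0).round(4),P.max(0).round(4),np.median(P,0).round(4))
E
```

```text
t 7.3 p [0.572  0.2411 0.1021] yawy -4.12 tilt 0.3 F [1.63 0.87 0.13] w 0.0557 q [0.4  0.52 0.03 1.07 0.   2.04]
shift mm [ 125.1 -126.3   11.8] turn [ 0.25 -0.16 10.88]
163
[0.5532 0.2203 0.001 ] [0.585  0.2514 0.0162] [0.5688 0.2304 0.013 ]
50
[0.5374 0.248  0.0072] [0.584  0.2593 0.1568] [0.5658 0.2532 0.0126]
```

View pics/side5.png

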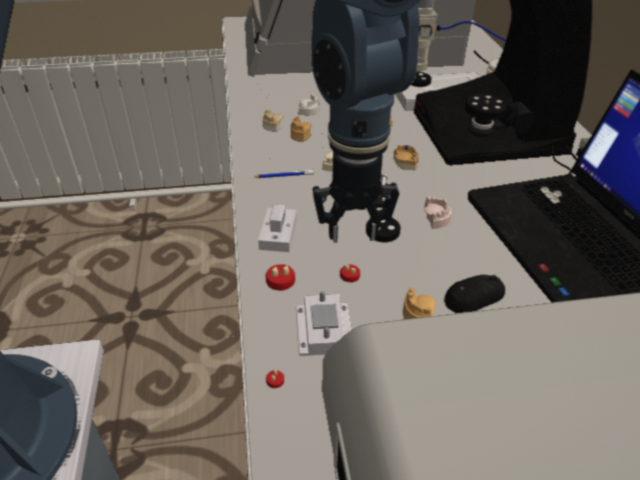

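>>> send_rows([
  [-0.3,[0.021,-0.021,0.0],[0,0,2]],
  [-0.3,[0.045,-0.045,0.0],[0,0,4]],
  [-0.3,[0.07,-0.07,0.0],[0,0,7]],
  [-0.3,[0.095,-0.095,0.002],[0,0,9]],
  [-0.3,[0.115,-0.116,0.006],[0,0,11]],
  [-0.3,[0.125,-0.126,0.012],[0,0,11]],
  [-0.3,[0.125,-0.126,0.012],[0,0,11]],
  [-0.3,[0.125,-0.126,0.012],[0,0,11]],
])

```text
time: 8.2
ee_pos: [0.4537, 0.3735, 0.0858]
eef_rot: [2.493, 1.911, -0.002]
force: [-0.7, -0.6, -0.7]
gripper_width: 0.0555
```

```bash
python3 p.py .455 .375 .045 -15; python3 - <<'E'
from h import *
for n in('side','top'):
    d=grab(n,n+'6.png')
c=cv2.imread('pics/side6.png')[150:300,200:350];cv2.imwrite('pics/side6c.png',cv2.resize(c,None,fx=4,fy=4,interpolation=2))
E
```

```text
t 8.2 p [0.4537 0.3735 0.0858] yawy -15.08 tilt 0.06 F [-0.69 -0.64 -0.66] w 0.0555 q [ 0.69  0.47 -0.09  1.01 -0.    2.52]
shift mm [ 1.8  0.9 40.8] turn [-0.02  0.06 -0.08]
```

View pics/side6c.png

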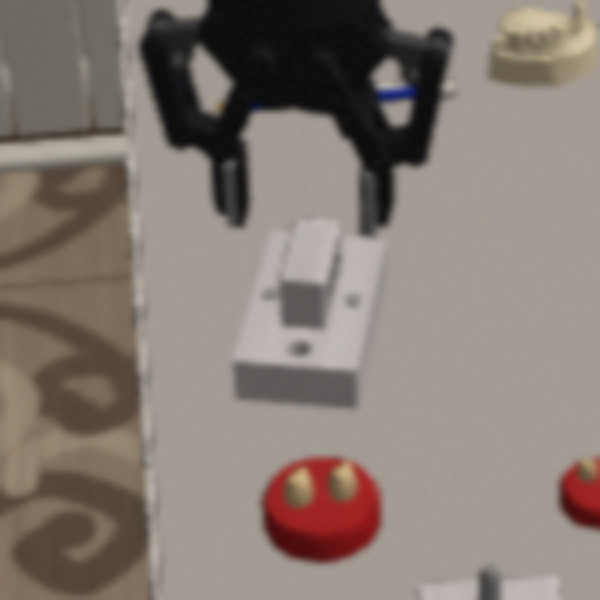

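>>> send_rows([
  [-0.3,[0.001,0.0009,0.012],[0,0,0]],
  [-0.3,[0.0018,0.0009,0.027],[0,0,0]],
  [-0.3,[0.0018,0.0009,0.037],[0,0,0]],
  [-0.3,[0.0018,0.0009,0.04],[0,0,0]],
  [0.2,[0.0018,0.0009,0.04],[0,0,0]],
  [0.5,[0.0018,0.0009,0.04],[0,0,0]],
  [0.8,[0.0018,0.0009,0.04],[0,0,0]],
  [0.8,[0.0018,0.0009,0.04],[0,0,0]],
  [0.8,[0.0018,0.0009,0.04],[0,0,0]],
  [0.8,[0.0018,0.0009,0.04],[0,0,0]],
])

```text
time: 9.3
ee_pos: [0.4553, 0.3759, 0.047]
eef_rot: [2.494, 1.91, 0.002]
force: [-1.1, -0.8, 7.0]
gripper_width: 0.0211
```

```bash
python3 p.py .455 .375 .1 -15; python3 - <<'E'
from h import *
for n in('side','top'):
    d=grab(n,n+'7.png')
c=cv2.imread('pics/side7.png')[150:300,200:350];cv2.imwrite('pics/side7c.png',cv2.resize(c,None,fx=4,fy=4,interpolation=2))
E
```

```text
t 9.3 p [0.4553 0.3759 0.047 ] yawy -15.12 tilt 0.07 F [-1.12 -0.78  7.01] w 0.0211 q [ 0.69  0.51 -0.14  0.92 -0.    2.52]
shift mm [ -0.9  -0.  -53. ] turn [ 0.04 -0.05 -0.12]
```

View pics/side7c.png

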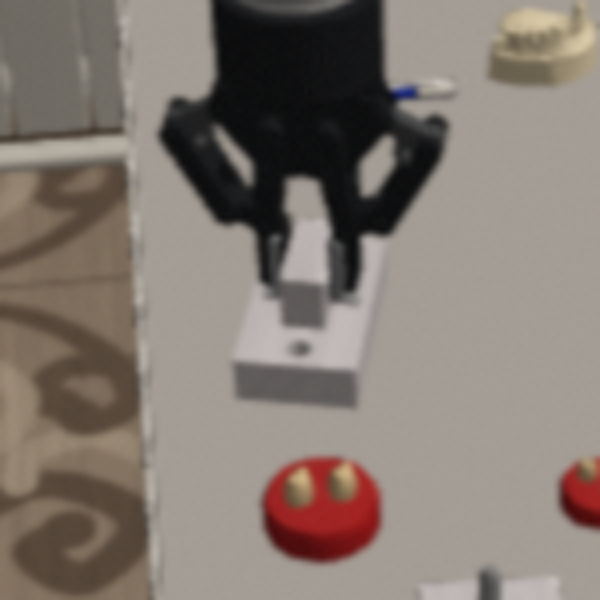

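>>> send_rows([
  [0.8,[0,0,-0.004],[0,0,0]],
  [0.8,[0,0,-0.015],[0,0,0]],
  [0.8,[0,0,-0.035],[0,0,0]],
  [0.8,[0,0,-0.055],[0,0,0]],
  [0.8,[0,0,-0.068],[0,0,0]],
  [0.8,[0,0,-0.073],[0,0,0]],
  [0.8,[0,0,-0.073],[0,0,0]],
])

```text
time: 10.1
ee_pos: [0.4551, 0.3758, 0.1198]
eef_rot: [-2.494, -1.91, -0.001]
force: [1.1, 0.2, -2.5]
gripper_width: 0.021
```

```bash
python3 p.py .5055 .1245 .12 -4
```

```text
t 10.1 p [0.4551 0.3758 0.1198] yawy -15.12 tilt 0.05 F [ 1.13  0.17 -2.51] w 0.021 q [ 0.69  0.45 -0.04  1.08  0.    2.52]
shift mm [-229.5  114.2   -0.3] turn [  0.03  -0.04 -11.12]
```

>>> send_rows([
  [0.8,[-0.012,0.006,0],[0,0,0]],
  [0.8,[-0.037,0.018,0],[0,0,-1]],
  [0.8,[-0.067,0.033,0],[0,0,-3]],
  [0.8,[-0.1,0.05,0],[0,0,-5]],
  [0.8,[-0.135,0.067,0],[0,0,-7]],
  [0.8,[-0.17,0.085,0],[0,0,-9]],
  [0.8,[-0.2,0.0995,0],[0,0,-10]],
  [0.8,[-0.22,0.1095,0],[0,0,-11]],
  [0.8,[-0.2295,0.114,0],[0,0,-11.1]],
  [0.8,[-0.2295,0.114,0],[0,0,-11.1]],
  [0.8,[-0.2295,0.114,0],[0,0,-11.1]],
])

```text
time: 11.2
ee_pos: [0.5048, 0.1246, 0.1189]
eef_rot: [-2.298, -2.141, 0.001]
force: [0.3, -0.3, -2.3]
gripper_width: 0.0208
```

```bash
python3 p.py .5055 .1245 .105 -4; python3 - <<'E'
from h import *
for n in('side','top'):
    d=grab(n,n+'8.png')
    c=cv2.imread('pics/%s8.png'%n)[200:400,230:450];
    if n=='top': c=cv2.imread('pics/top8.png')[180:310,340:490]
    cv2.imwrite('pics/%s8c.png'%n,cv2.resize(c,None,fx=3.5 if n=='side' else 4,fy=3.5 if n=='side' else 4,interpolation=2))
E
```

```text
t 11.2 p [0.5048 0.1246 0.1189] yawy -4.04 tilt 0.04 F [ 0.26 -0.31 -2.26] w 0.0208 q [ 0.24  0.32 -0.24  1.02  0.    1.88]
shift mm [-0.1  0.8 13.9] turn [-0.04 -0.   -0.04]
```

View pics/side8c.png

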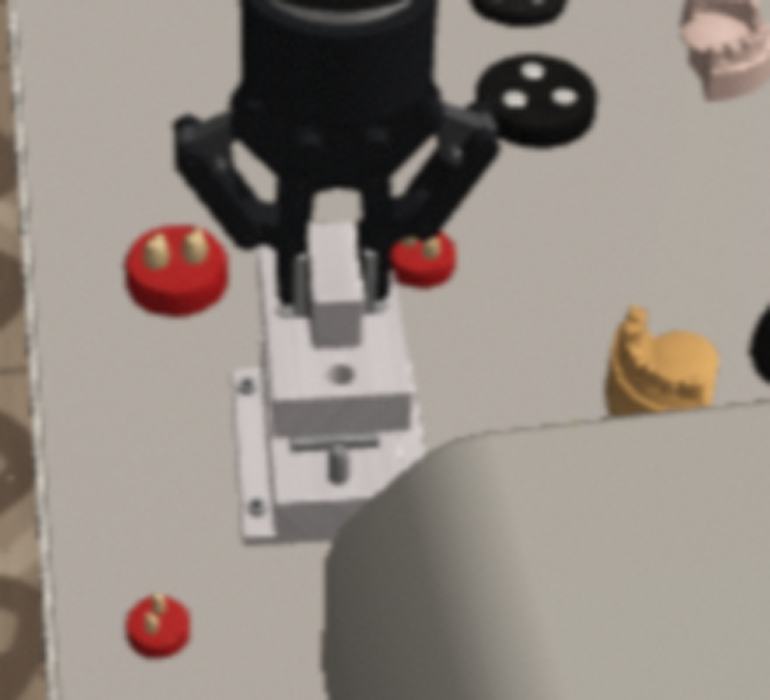

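View pics/top8c.png

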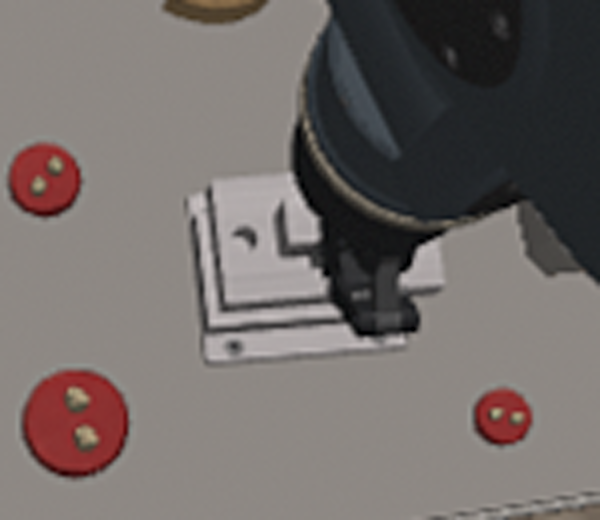

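```bash
cat > e.py <<'E'
from m import *
def edges(f,z0,z1,cx,cy,yaw,tag,hx=40,hy=60):
    d=load(f);W=cloud(d)
    a=np.radians(yaw);dx=W[...,0]-cx;dy=W[...,1]-cy
    X=(np.cos(a)*dx+np.sin(a)*dy)*1000;Y=(-np.sin(a)*dx+np.cos(a)*dy)*1000
    rgb=d['pixels'].astype(int)
    m=(abs(X)<hx)&(abs(Y)<hy)&(W[...,2]>z0)&(W[...,2]<z1)&(rgb.min(-1)>60)
    X=X[m];Y=Y[m]
    def side(u,v,sgn,lo,hi,step=2.0):
        c=[];e=[]
        for s in np.arange(lo,hi,step):
            k=(v>=s)&(v<s+step)
            if k.sum()>3: c.append(s+step/2); e.append((u[k]*sgn).max()*sgn)
        c=np.array(c);e=np.array(e)
        if len(e)<5: return None
        med=np.median(e);k=abs(e-med)<4
        pf=np.polyfit(c[k],e[k],1)
        return round(np.median(e[k]),1),k.sum(),'slope deg',round(np.degrees(np.arctan(pf[0])),2)
    print(tag,f,m.sum(),'z',np.median(W[...,2][m]).round(4))
    print('  x-',side(X,Y,-1,-46,46),' x+',side(X,Y,1,-46,46))
    print('  y-',side(Y,X,-1,-26,26),' y+',side(Y,X,1,-26,26))
E
python3 - <<'E'
from e import *
for f in('side0','top0'): edges(f,.026,.033,.5055,.1245,-4,'lower')
for f in('side0','top0'): edges(f,.019,.028,.455,.375,-15,'upper start')
for f in('side8','top8'): edges(f,.091,.101,.5055,.1245,-4,'upper now')
E
```

```text
lower side0 1029 z 0.0304
  x- (np.float64(-28.0), np.int64(46), 'slope deg', np.float64(0.58))  x+ (np.float64(28.1), np.int64(43), 'slope deg', np.float64(0.55))
  y- (np.float64(-51.7), np.int64(21), 'slope deg', np.float64(3.11))  y+ (np.float64(48.0), np.int64(21), 'slope deg', np.float64(2.3))
lower top0 921 z 0.029
  x- (np.float64(-28.2), np.int64(46), 'slope deg', np.float64(0.06))  x+ (np.float64(27.9), np.int64(46), 'slope deg', np.float64(0.44))
  y- (np.float64(-48.9), np.int64(26), 'slope deg', np.float64(0.41))  y+ (np.float64(49.3), np.int64(26), 'slope deg', np.float64(-0.48))
upper start side0 762 z 0.0242
  x- (np.float64(-26.7), np.int64(38), 'slope deg', np.float64(-0.18))  x+ (np.float64(29.3), np.int64(41), 'slope deg', np.float64(-0.18))
  y- (np.float64(-51.5), np.int64(26), 'slope deg', np.float64(-0.49))  y+ (np.float64(47.8), np.int64(5), 'slope deg', np.float64(2.01))
upper start top0 1151 z 0.0227
  x- (np.float64(-27.8), np.int64(46), 'slope deg', np.float64(-0.1))  x+ (np.float64(28.5), np.int64(46), 'slope deg', np.float64(0.17))
  y- (np.float64(-48.6), np.int64(26), 'slope deg', np.float64(0.08))  y+ (np.float64(49.6), np.int64(26), 'slope deg', np.float64(-0.29))
upper now side8 1003 z 0.0963
  x- (np.float64(-28.5), np.int64(37), 'slope deg', np.float64(0.4))  x+ (np.float64(27.8), np.int64(32), 'slope deg', np.float64(0.13))
  y- (np.float64(-52.2), np.int64(26), 'slope deg', np.float64(-0.35))  y+ (np.float64(-6.3), np.int64(7), 'slope deg', np.float64(0.61))
upper now top8 672 z 0.0947
  x- (np.float64(-29.0), np.int64(27), 'slope deg', np.float64(-0.05))  x+ (np.float64(28.1), np.int64(17), 'slope deg', np.float64(0.99))
  y- (np.float64(12.8), np.int64(5), 'slope deg', np.float64(8.87))  y+ (np.float64(49.7), np.int64(26), 'slope deg', np.float64(-0.12))
```

>>> send_rows([
  [0.8,[0,0.0004,0.006],[0,0,0.15]],
  [0.8,[0,0.0004,0.013],[0,0,0.15]],
  [0.8,[0,0.0004,0.019],[0,0,0.15]],
  [0.8,[0,0.0004,0.021],[0,0,0.15]],
  [0.8,[0,0.0004,0.021],[0,0,0.15]],
  [0.8,[0,0.0004,0.021],[0,0,0.15]],
])

```text
time: 11.9
ee_pos: [0.5056, 0.1244, 0.0984]
eef_rot: [2.301, 2.139, 0.0]
force: [0.1, -0.3, -2.6]
gripper_width: 0.0212
```

```bash
python3 p.py .5052 .1245 .09 -4.2; python3 - <<'E'
from h import *
for n in('side','top'):
    d=grab(n,n+'9.png')
c=cv2.imread('pics/side9.png')[260:380,270:390];cv2.imwrite('pics/side9c.png',cv2.resize(c,None,fx=5,fy=5,interpolation=2))
from e import *
for f in('side9','top9'): edges(f,.068,.078,.5055,.1245,-4,'upper now')
E
```

```text
t 11.9 p [0.5056 0.1244 0.0984] yawy -4.17 tilt 0.01 F [ 0.1  -0.32 -2.61] w 0.0212 q [ 0.24  0.33 -0.27  0.97 -0.    1.88]
shift mm [ 0.1 -0.4  8.4] turn [ 0.01 -0.    0.03]
upper now side9 1006 z 0.0755
  x- (np.float64(-27.6), np.int64(36), 'slope deg', np.float64(0.44))  x+ (np.float64(28.9), np.int64(31), 'slope deg', np.float64(0.44))
  y- (np.float64(-52.2), np.int64(26), 'slope deg', np.float64(-0.6))  y+ (np.float64(-4.6), np.int64(9), 'slope deg', np.float64(-1.19))
upper now top9 660 z 0.0741
  x- (np.float64(-28.2), np.int64(28), 'slope deg', np.float64(0.0))  x+ (np.float64(28.6), np.int64(17), 'slope deg', np.float64(-2.05))
  y- (np.float64(13.0), np.int64(3), 'slope deg', np.float64(-31.63))  y+ (np.float64(49.1), np.int64(26), 'slope deg', np.float64(-0.18))
```

View pics/side9c.png

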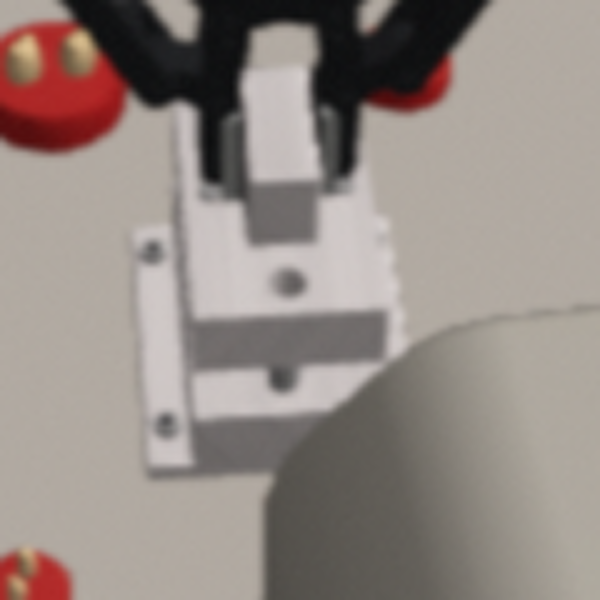

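>>> send_rows([
  [0.8,[0.0003,-0.0004,0.001],[0,0,0]],
  [0.8,[0.0003,-0.0004,0.003],[0,0,0]],
  [0.8,[0.0003,-0.0004,0.005],[0,0,0]],
  [0.8,[0.0003,-0.0004,0.006],[0,0,0]],
  [0.8,[0.0003,-0.0004,0.006],[0,0,0]],
])

```text
time: 12.5
ee_pos: [0.505, 0.1246, 0.0921]
eef_rot: [-2.301, -2.139, 0.0]
force: [-0.1, -0.5, -2.7]
gripper_width: 0.0208
```

```bash
python3 p.py .5052 .1247 .084 -4.2
```

```text
t 12.5 p [0.505  0.1246 0.0921] yawy -4.17 tilt 0.02 F [-0.12 -0.48 -2.67] w 0.0208 q [ 0.24  0.34 -0.28  0.95  0.    1.89]
shift mm [0.1 0.2 8.1] turn [-0.02  0.01  0.03]
```

>>> send_rows([
  [0.8,[0,0,0.0015],[0,0,0]],
  [0.8,[0,0,0.003],[0,0,0]],
  [0.8,[0,0,0.0045],[0,0,0]],
  [0.8,[0,0,0.005],[0,0,0]],
  [0.8,[0,0,0.005],[0,0,0]],
])

```text
time: 13.0
ee_pos: [0.5051, 0.1247, 0.0872]
eef_rot: [-2.301, -2.139, 0.0]
force: [-0.3, -0.1, -3.9]
gripper_width: 0.0211
```

>>> send_rows([
  [0.8,[0,0,0.001],[0,0,0]],
  [0.8,[0,0,0.002],[0,0,0]],
  [0.8,[0,0,0.003],[0,0,0]],
  [0.8,[0,0,0.004],[0,0,0]],
  [0.8,[0,0,0.004],[0,0,0]],
  [0.8,[0,0,0.004],[0,0,0]],
])

```text
time: 13.6
ee_pos: [0.5051, 0.1247, 0.0833]
eef_rot: [-2.301, -2.139, 0.0]
force: [0.9, 0.0, -3.5]
gripper_width: 0.021
```

>>> send_rows([
  [0.8,[0,0,0.001],[0,0,0]],
  [0.8,[0,0,0.002],[0,0,0]],
  [0.8,[0,0,0.003],[0,0,0]],
  [0.8,[0,0,0.004],[0,0,0]],
  [0.8,[0,0,0.005],[0,0,0]],
  [0.8,[0,0,0.005],[0,0,0]],
  [0.8,[0,0,0.005],[0,0,0]],
])

```text
time: 14.3
ee_pos: [0.5053, 0.1247, 0.0785]
eef_rot: [2.301, 2.139, 0.001]
force: [-2.4, 1.0, 6.5]
gripper_width: 0.0211
```

>>> send_rows([
  [0.8,[0,0,0.0005],[0,0,0]],
  [0.8,[0,0,0.001],[0,0,0]],
  [0.8,[0,0,0.0015],[0,0,0]],
  [0.8,[0,0,0.0015],[0,0,0]],
  [0.8,[0,0,0.0015],[0,0,0]],
])

```text
time: 14.8
ee_pos: [0.5053, 0.1247, 0.077]
eef_rot: [2.301, 2.139, 0.0]
force: [-3.3, -1.3, 6.9]
gripper_width: 0.0208
```

>>> send_rows([
  [0.8,[0,0,0.0005],[0,0,0]],
  [0.8,[0,0,0.001],[0,0,0]],
  [0.8,[0,0,0.001],[0,0,0]],
  [0.8,[0,0,0.001],[0,0,0]],
])

```text
time: 15.2
ee_pos: [0.5053, 0.1247, 0.0769]
eef_rot: [2.3, 2.139, 0.001]
force: [-9.3, -2.7, 25.8]
gripper_width: 0.0207
```

>>> send_rows([
  [0.8,[0,-0.0002,0.0002],[0,0,0]],
  [0.8,[0,-0.0002,0.0002],[0,0,0]],
  [0.8,[0,-0.0002,0.0002],[0,0,0]],
])

```text
time: 15.5
ee_pos: [0.5053, 0.1247, 0.0769]
eef_rot: [2.3, 2.139, 0.002]
force: [-9.6, -3.6, 27.7]
gripper_width: 0.0211
```

```bash
python3 p.py .5052 .1245 .077 -4.2; python3 - <<'E'
from h import *
for n in('side','top'):
    d=grab(n,n+'10.png');W=cloud(d);rgb=d['pixels'].astype(int)
    red=(rgb[...,0]>90)&(rgb[...,1]<60)&(rgb[...,2]<60)&(abs(W[...,0]-.57)<.04)&(abs(W[...,1]-.24)<.04)&(W[...,2]<.05)
    P=W[red];print(len(P),len(P) and (P.min(0).round(4),P.max(0).round(4),np.median(P,0).round(4)))
    for t in('tan_model','scan_plate','pen'):
        for r in robot.search_frame(n,t)[:2]:
            a,b=map(int,r['centre']);print(n,t,round(r['score'],2),(a,b),W[a,b].round(3))
c=cv2.imread('pics/side10.png')[200:380,270:450];cv2.imwrite('pics/side10c.png',cv2.resize(c,None,fx=3.3,fy=3.3,interpolation=2))
from e import *
for f in('side10','top10'): edges(f,.049,.059,.5055,.1245,-4,'upper now')
print(robot.get_state()['force'],robot.get_state()['time'])
E
```

```text
t 15.5 p [0.5053 0.1247 0.0769] yawy -4.17 tilt 0.08 F [-9.58 -3.56 27.69] w 0.0211 q [ 0.24  0.35 -0.3   0.92 -0.    1.89]
shift mm [-0.2 -0.1 -0.1] turn [ 0.08 -0.02  0.03]
27 (array([0.554 , 0.2295, 0.011 ]), array([0.5755, 0.2544, 0.0148]), array([0.5588, 0.2388, 0.0136]))
side tan_model 0.76 (305, 419) [0.663 0.131 0.026]
side scan_plate 0.63 (225, 381) [0.654 0.353 0.016]
side scan_plate 0.24 (334, 305) [0.473 0.111 0.01 ]
188 (array([0.5533, 0.2235, 0.0049]), array([0.5858, 0.257 , 0.0191]), array([0.5689, 0.2408, 0.0118]))
top tan_model 0.74 (172, 392) [0.661 0.142 0.026]
top scan_plate 0.59 (191, 290) [0.656 0.352 0.016]
top pen 0.54 (287, 189) [0.495 0.576 0.003]
upper now side10 959 z 0.0543
  x- (np.float64(-28.0), np.int64(34), 'slope deg', np.float64(-0.21))  x+ (np.float64(28.3), np.int64(29), 'slope deg', np.float64(0.72))
  y- (np.float64(-51.8), np.int64(26), 'slope deg', np.float64(-0.28))  y+ (np.float64(-8.1), np.int64(5), 'slope deg', np.float64(-3.77))
upper now top10 599 z 0.0528
  x- (np.float64(-28.2), np.int64(28), 'slope deg', np.float64(-0.23))  x+ (np.float64(28.2), np.int64(16), 'slope deg', np.float64(0.23))
  y- (np.float64(14.9), np.int64(5), 'slope deg', np.float64(-29.94))  y+ (np.float64(49.3), np.int64(24), 'slope deg', np.float64(-0.01))
[-10.23703126  -3.59183623  27.4452728 ] 15.9
```

View pics/side10c.png

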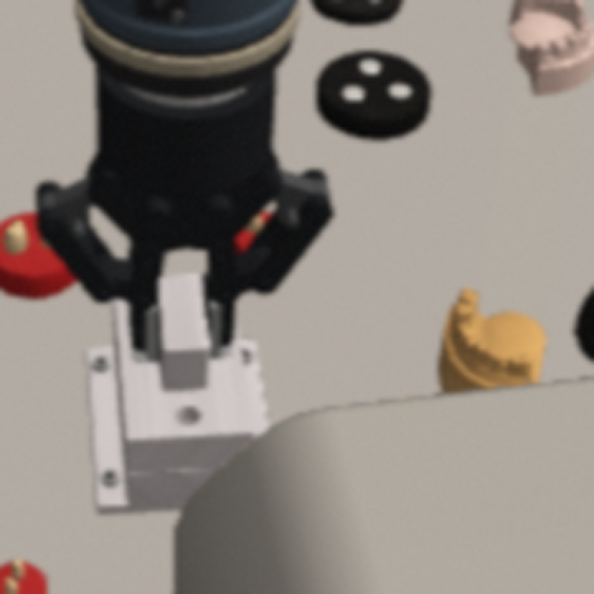

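```bash
python3 -c "
from cell import robot
print(robot.job_done()); s=robot.get_state(); print(s['time'],s['force'],s['ee_pos'],s['gripper_width'])"
```

```text
the job is handed in; nothing more can be done
None
the job is handed in; nothing more can be done
```

I handed the job in at about 16 s, with the gripper still holding the handle and pressing the mold shut. The hand-in reported no verdict, and I could take no reading after it.

**Puck:** I gripped the 37 mm puck round its rim, lifted it off the ejector and stood it on the desk at about (0.57, 0.24) m. The cameras put its rim top at 12–14 mm against the 13 mm expected, so it stands upright and let go. It is well clear of both mold halves.

**Mold:**
- I set the upper half on both dowels and pressed it to the hard stop. Its top measured 23.8–23.9 mm above the lower face in both views, against 24 mm for shut.
- By the block edges the halves line up within about 0.5 mm and 0.5°.
- The last wrist reading was a steady 27 N vertical, which I estimate leaves about 18 N between the halves. I could not measure that contact force directly.

**Disagreements in the checks:**
- About 10 N of sideways force along x remained from light binding on the dowels. A 0.2 mm correction did not remove it.
- The gripper width read 33 mm on the 37 mm puck, although the cameras gave 37 mm.
- The two cameras differed by about 1.3 mm in height, within the stated calibration.

**Bystanders:** The scan plate and pen were found where they were at the start. The dental model's centre point came out up to 17 mm away on the half-hidden view. I take that as hitting a different spot on its surface, because the arm never went near it.

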